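# Clamp the soap mould in the bench screw press

## Task

Two small green screw presses stand on the soap maker's steel bench, and one of them holds the closed brown soap mould. Wind that press down by its crank (clockwise seen from above) until the foot just meets the mould's wooden lid, then give it half a turn more, no further, and let go. Leave the other, empty press as it is and the mould where it sits.

Things in the scene. Friction and masses are not known exactly. Their poses are not given: they have to be found in the camera images.
- screw (a joint): Vertical screw of the green press that holds the mould: rad turned clockwise seen from above; 0 = wound right up, stop at 11, starts between 0 and 2.5. Screw, crank and foot sink 20 mm per turn. The foot meets the mould's lid at 5.03 (0.8 turn); half a turn more is 8.17. Turning takes 2 to 5 N at the knob; it stays where it is left. Base 170 x 200 x 25 mm; crossbar top 185 mm above the bench.
- knob (a point): Middle of the black crank knob of the press with the mould, the point to grip, 60 mm from the screw's axis. Upright cylinder, 23 mm across, 52 mm tall, spinning freely on its pin, so a gripper of fixed heading can lead it round. Point 26 mm below the knob's top, 29 mm above the flat red arm; the hub is 3 mm higher than the arm. 275 mm above the bench at screw value 0, sinking 3.18 mm per rad.
- mould: Closed soap mould: brown block 94 x 124 x 28 mm with a 12 mm wooden lid (40 mm in all, 0.4 to 0.8 kg), on the 25 mm high base of its press between low stops. Origin: centre of its underside, within 2 mm of the screw's axis; y along its long side (towards the columns), z up.
- spare_knob (a point): Middle of the crank knob of the other press, alike but with nothing on its base. It must not be turned.
- sole (a point): Centre of the underside of that press's foot, an aluminium disc 72 mm across, on the screw's axis; 81 mm above the bench at screw value 0, 65 mm when it meets the lid. The foot is sprung (5 N at contact, 13 N half a turn later): past contact it stays while the screw sinks on and a red band above it, 20 mm long (one turn), goes down into the foot's yellow cup. Before contact all of the band shows.

How it is judged:
On the way:
1. the foot has met the lid of the mould (screw past 5.03 rad) with the mould in its place (value of joint screw above 5.18 rad and distance of mould from where it was at the start of the episode below 0.012 m), for 0.05 s.
At the end, for the whole second after the job is handed in: The screw of the loaded press stands half a turn past contact, give or take a quarter turn (between 6.60 and 9.74 rad), at rest and let go; the mould is within 12 mm of where it was; the other press's knob is within 20 mm of where it was (value of joint screw between 6.6 and 9.74 rad and velocity of joint screw between -0.05 and 0.05 rad/s and distance of mould from where it was at the start of the episode below 0.012 m and distance of spare_knob from where it was at the start of the episode below 0.02 m); the robot touches nothing.
It fails at once if the press is screwed down more than 0.85 turn past contact (value of joint screw above 10.37 rad).
It fails at once if the crank of the other press is turned (its knob moves more than 20 mm) (distance of spare_knob from where it was at the start of the episode above 0.02 m).
It fails at once if the mould is shifted more than 12 mm (distance of mould from where it was at the start of the episode above 0.012 m).
It also fails if it takes over 48 s, if anything falls off the work surface, if the arm or the gripper's body presses on something with over 40 N, if the wrist force passes 120 N, or if a joint passes its speed limit or range.

## Robot

A 6-joint arm with a two-finger parallel gripper is mounted at the origin on the work surface. World frame = base frame: x ahead of the robot, y to its left, z up, the work surface at z = 0. Lengths are in m, angles in rad, forces in N, time in s.
With the tool pointing down it reaches from about 0.25 to 0.775 m from the base axis. Payload 4 kg.
Tool frame: the origin (TCP) lies midway between the tips of the shut fingers; the grasp point (between the pads) lies 19 mm behind it (robot.grasp_offset is the distance from the TCP to the grasp point, in m); z points along the fingers, y is the direction in which the jaws open and shut (so a half turn about z gives the same grasp; the last joint's range is limited). The gripper opens to 94 mm and grips with 3 to 60 N. Pads are 16 mm wide; open, the fingers measure 119 mm over their backs; the gripper's body (75 mm by 177 mm) begins 78 mm behind the grasp point.
Start: joints at [-1.305, 0.087, 1.371, -0, 1.684, -0.103], TCP at [0.198, -0.513, 0.206] pointing down, gripper open.
Joint ranges: [-3.1, 3.1], [-0.76, 2.03], [0.27, 2.55], [-1.08, 4.22], [0.17, 2.65], [-2.57, 2.57]. Speed limits (rad/s): [2.79, 2.79, 3.14, 3.14, 3.14, 3.14].

## Interface

Orientations are given as [roll, pitch, yaw] about the fixed x, y, z axes, in that order (R = Rz(yaw) Ry(pitch) Rx(roll)).
In Python, from bench import status, viewer, order, robot gives the robot as it stands. The module is installed in compiled form; this text tells all that it offers.
- The arm moves only by the tool move_arm, never from a script. Its argument "targets" is a list of rows, each a list of 3 entries, a list of its own where there are three numbers: the shift along the tool's x, y, z in mm, then the turn, a rotation vector about the tool's x, y, z in degrees, then the opening, from -1 (shut) to 1 (fully open). A call has 1 to 20 rows; each row is the pose to reach, as a shift and turn from the pose commanded when the call began, along the tool's axes at that moment; what a row does not reach only later rows make up. A row lasts 1/8 s, in which the tool goes at most 62.5 mm and 10.7 degrees, less where a joint would pass 70% of its speed; a pose out of reach is approached as far as the arm can. A call with a gripper value outside its range is refused whole. The fingers move at their own pace and stop on an object; the grip force is fixed at half the most. Time passes only in rows, so rows that repeat a pose let the fingers close. It gives the time, the measured TCP pose, the force and the opening at its end, in the units of the state.
- status.get_obs(): the state, without advancing time (a new reading comes with each control period).
- viewer.snapshot(name): name is "scene" or "top"; returns the picture (384x512x3 uint8, red, green, blue); there is no depth.
- viewer.camera_model(name): a dict with "K" (3x3 intrinsics, pixels), "xyz" and "attitude" of the camera in the world. Camera axes: x right, y up, looking along -z (the intrinsics and any distortion apply to the point x, -y, -z); pixel columns grow to the right and rows downward; lengths in m; the calibration is good to about 2 mm. A picture is of the moment at which its call begins. camera_model takes no time and is no camera call.
- order.close_job(): hands the job in, once; it reports no verdict.
The state is a dict: "time": time; "joint_positions": joint angles; "qvel": joint speeds; "joint_torque": joint torques, N m; "tool_pos": TCP position; "ee_rot": TCP orientation; "wrist_force": force on the tool from outside, world axes, zero at the start; "wrist_torque": the same for the moment, N m; "width": finger opening in m.
Only numpy, scipy, OpenCV 4.12 (cv2) and the standard library are available. Lean on these libraries where they do the work, as an engineer would, in place of code of your own. Each camera call takes 0.05 s, during which the arm holds its last target. There are 200 camera calls.

## Working session

There is one attempt and no reset: what is moved stays moved. The work goes in short steps, Python scripts to look and compute and a tool call to move; the robot and the scene stay as the last step left them, time stands still between calls to the robot, and variables do not carry over. Pictures are saved under pics/ and viewed, about 8 in all and at most 12, crops included, and the job is handed in when it is done.

Besides the shell and the picture viewer there is one more tool, called after "Call:" by a JSON object that holds its "name" and its "arguments", one argument or row to a line. move_arm: Moves the arm, as the interface text tells. Its arguments: {"type":"object","properties":{"targets":{"type":"array"}},"required":["targets"]}

```bash
mkdir -p pics; cat > h.py <<'E'
import numpy as np, cv2
from bench import status, viewer, order, robot
def cam(n):
    m=viewer.camera_model(n); return m
E
python3 - <<'E'
from h import *
for n in("scene","top"):
    m=viewer.camera_model(n); print(n,m)
    cv2.imwrite(f"pics/{n}0.png",cv2.resize(viewer.snapshot(n)[:,:,::-1],(800,600),interpolation=cv2.INTER_CUBIC))
print(status.get_obs())
E
```

```text
scene {'K': array([[448.22474268,   0.        , 258.45782651],
       [  0.        , 448.22474268, 187.65038453],
       [  0.        ,   0.        ,   1.        ]]), 'xyz': array([0.84944715, 0.4667854 , 0.70926209]), 'attitude': array([0.82467372, 0.02081443, 2.55284668])}
top {'K': array([[449.82706227,   0.        , 250.57746953],
       [  0.        , 449.82706227, 192.73364328],
       [  0.        ,   0.        ,   1.        ]]), 'xyz': array([ 0.44035929, -0.00843354,  1.03395101]), 'attitude': array([ 0.1162305 ,  0.00996849, -1.55606446])}
{'time': 0.1, 'joint_positions': array([-1.30511806e+00,  8.78709588e-02,  1.37206885e+00, -2.12002933e-06,
        1.68359784e+00, -1.03110547e-01]), 'qvel': array([-0.00048556, -0.00215228, -0.00393886, -0.00042933, -0.00026854,
       -0.00035642]), 'joint_torque': array([ 3.30574490e-03, -3.41251409e+01, -3.03300762e+01,  7.21255573e-02,
        3.04177066e-02, -1.06658626e-04]), 'tool_pos': array([ 0.1981292 , -0.51255545,  0.20444415]), 'ee_rot': array([-3.13965777e+00, -1.98098260e-04,  3.68788389e-01]), 'wrist_force': array([ 0.01229348, -0.48510255,  0.77867548]), 'wrist_torque': array([-0.03673043,  0.01467578,  0.08363596]), 'width': 0.09390408072537165}
```

View pics/scene0.png

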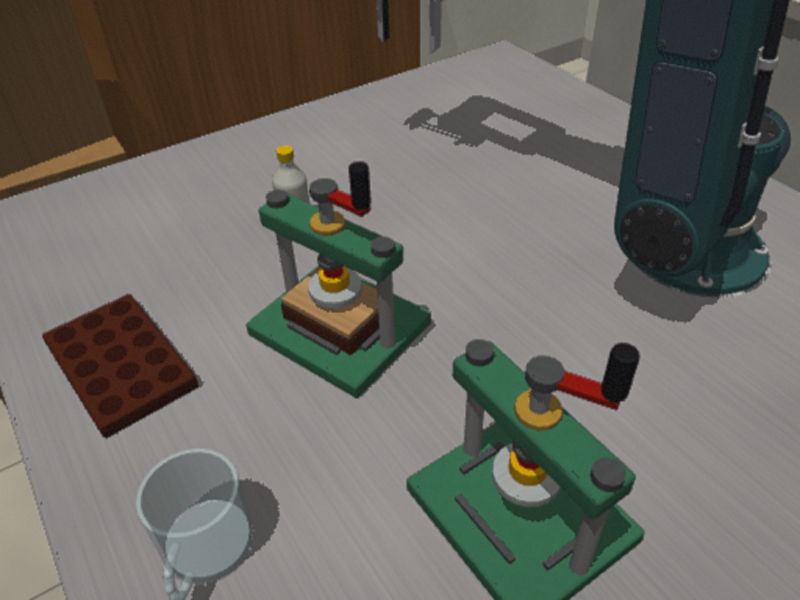

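View pics/top0.png

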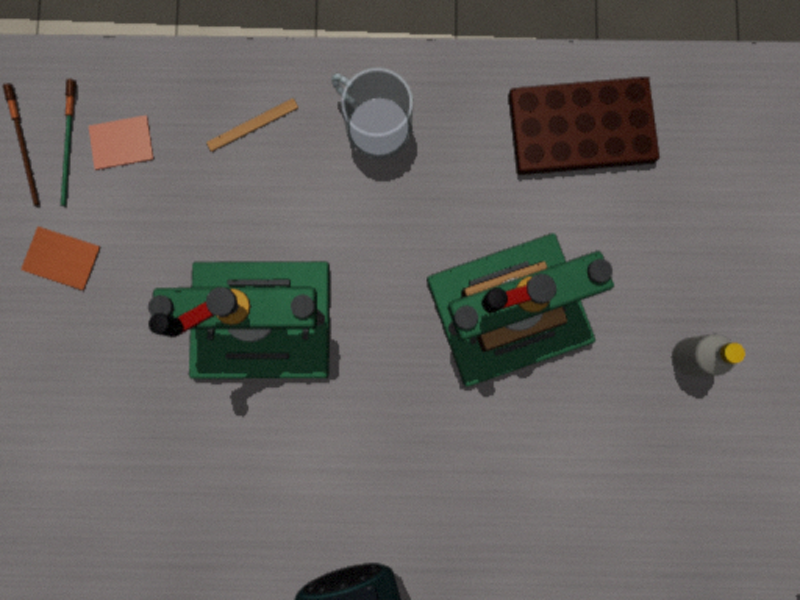

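The scene picture shows the loaded press at the left: its hub is at (323,187) and its knob at (360,185). In the top picture it is the right-hand press, with the hub at (540,288) and the knob top at (495,299). I'll enlarge both views.

```bash
cat >> h.py <<'E'
from scipy.spatial.transform import Rotation as R
from scipy.optimize import least_squares
def proj(n,P):
    m=viewer.camera_model(n); c=R.from_euler('xyz',m["attitude"]).as_matrix().T@(np.asarray(P)-m["xyz"])
    u=m["K"]@[c[0],-c[1],-c[2]]; return u[:2]/u[2]
def onplane(n,px,z):
    m=viewer.camera_model(n); d=np.linalg.inv(m["K"])@[px[0],px[1],1.]
    d=R.from_euler('xyz',m["attitude"]).as_matrix()@[d[0],-d[1],-d[2]]
    return m["xyz"]+d*(z-m["xyz"][2])/d[2]
def tri(a,b):
    s=least_squares(lambda P:np.r_[proj("scene",P)-a,proj("top",P)-b],[.45,-.1,.2]); return s.x,s.fun
E
python3 - <<'E'
from h import *
a=cv2.imread("pics/scene0.png");b=cv2.imread("pics/top0.png")
A=cv2.resize(a[140:240,290:390],(600,600),interpolation=cv2.INTER_CUBIC)[:, :400] if 0 else cv2.resize(a[140:240,290:390],(400,400),interpolation=cv2.INTER_CUBIC)
B=cv2.resize(b[240:340,450:550],(400,400),interpolation=cv2.INTER_CUBIC)
cv2.imwrite("pics/c0.png",np.hstack([A,B]))
k=.64
print(tri(np.array([360,167])*k,np.array([495,297])*k)); print(tri(np.array([323,186])*k,np.array([541,287])*k))
# base corners check z=.025
for p in [(428,273),(556,235),(594,340),(466,385)]: print(onplane("top",np.array(p)*k,.02))
E
```

```text
(array([ 0.53270736, -0.10949729,  0.29242491]), array([-0.02720071, -0.00370121, -0.01552006,  0.0216925 ]))
(array([ 0.55137385, -0.1686422 ,  0.24236844]), array([ 0.17990852,  0.02777577,  0.0975408 , -0.1449151 ]))
[ 0.60063804 -0.04916884  0.02      ]
[ 0.65942059 -0.23611211  0.02      ]
[ 0.50625663 -0.28876636  0.02      ]
[ 0.43923553 -0.10493096  0.02      ]
```

View pics/c0.png

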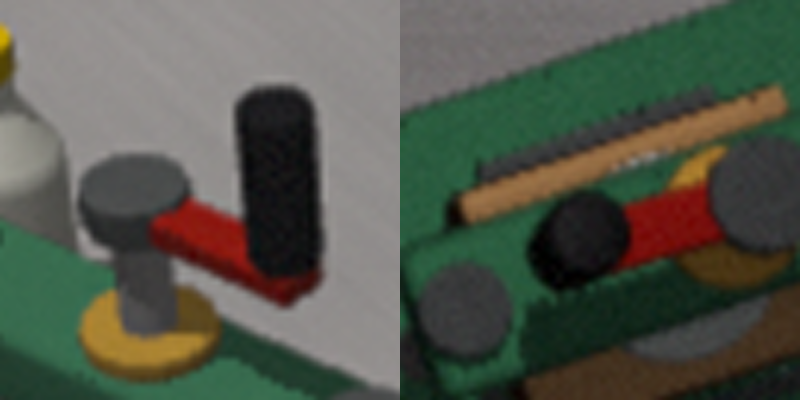

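The crop gives, in 800-px picture coordinates, scene knob top (359,165.8) and hub (324.2,184.5), and top-view knob top (497.5,298) and hub (539.5,288). I'll refine the points with these and plan the approach.

```bash
python3 - <<'E'
from h import *
k=.64
K=tri(np.array([359.2,165.8])*k,np.array([497,298])*k);H=tri(np.array([324,184.5])*k,np.array([540,288])*k)
print(K,H); d=K[0]-H[0]; print(np.hypot(*d[:2]),np.degrees(np.arctan2(d[1],d[0])))
print(onplane("top",np.array([497,298])*k,.294),onplane("top",np.array([540,288])*k,.242))
o=status.get_obs(); T=R.from_euler('xyz',o["ee_rot"]).as_matrix()
print(T.T@(np.r_[K[0][:2],.345]-o["tool_pos"])*1000)
E
```

```text
(array([ 0.53193722, -0.11180475,  0.29241973]), array([ 0.17377461,  0.02370635,  0.0988418 , -0.13831178])) (array([ 0.55015878, -0.16720798,  0.24472839]), array([ 0.3683352 ,  0.05665472,  0.19980886, -0.29628049]))
0.05832274899772725 108.20551167593106
[ 0.53150929 -0.11142055  0.294     ] [ 0.55000353 -0.16739825  0.242     ]
[ 455.85703942 -253.74448741 -139.97484714]
```

Call:
{"name": "move_arm", "arguments": {
  "targets": [
    [[0,0,-60],[0,0,0],1],
    [[0,0,-120],[0,0,0],1],
    [[30,-15,-140],[0,0,0],1],
    [[80,-45,-140],[0,0,0],1],
    [[130,-72,-140],[0,0,0],1],
    [[180,-100,-140],[0,0,0],1],
    [[230,-128,-140],[0,0,0],1],
    [[280,-156,-140],[0,0,0],1],
    [[330,-184,-140],[0,0,0],1],
    [[380,-212,-140],[0,0,0],1],
    [[420,-234,-140],[0,0,0],1],
    [[445,-248,-140],[0,0,0],1],
    [[456,-254,-140],[0,0,0],1],
    [[456,-254,-140],[0,0,0],1],
    [[456,-254,-140],[0,0,0],1]
  ]
}}

```text
time: 1.98
tool_pos: [0.5315, -0.1127, 0.3456]
ee_rot: [3.141, 0.0, 0.367]
wrist_force: [-0.2, -0.5, 0.8]
width: 0.0942
```

```bash
python3 - <<'E'
from h import *
a=viewer.snapshot("scene")[:,:,::-1];b=viewer.snapshot("top")[:,:,::-1]
cv2.imwrite("pics/c1.png",np.hstack([cv2.resize(a[40:190,150:283],(400,450)),cv2.resize(b[100:250,260:393],(400,450))]))
o=status.get_obs();print(o["joint_positions"],o["tool_pos"],o["ee_rot"],o["wrist_force"])
T=R.from_euler('xyz',o["ee_rot"]).as_matrix()
print(T.T@(np.r_[.5325,-.111,.251]-o["tool_pos"])*1000)
E
```

```text
[-3.13107782e-01  8.83249981e-02  1.09318825e+00 -3.77553615e-04
  1.95968476e+00  8.90509814e-01] [ 0.53149239 -0.11271099  0.34573574] [ 3.14107285e+00 -8.71009654e-05  3.67035531e-01] [ 0.05534881  0.25458313 -0.77634803]
[ 1.54623416 -1.2846952  94.73522027]
```

View pics/c1.png

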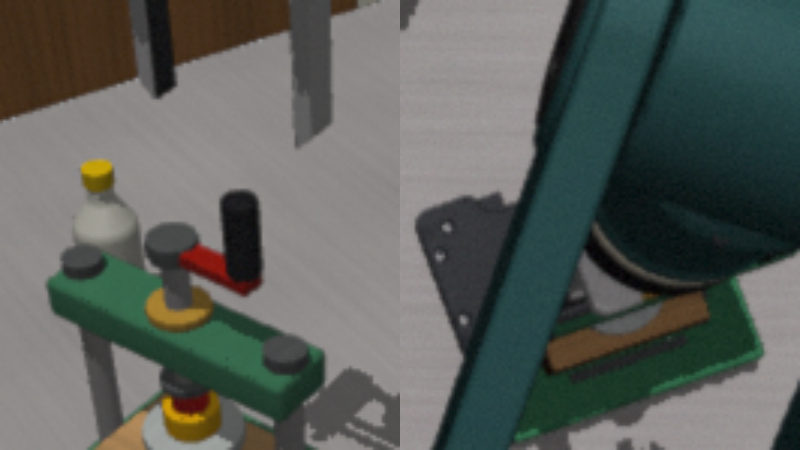

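The fingers hang above the knob: their tips are at crop (160,95) and (305,145), either side of the knob at (240,200). The top view is blocked by the arm. Next I descend and grip.

Call:
{"name": "move_arm", "arguments": {
  "targets": [
    [[1,-1,25],[0,0,0],1],
    [[1,-1,50],[0,0,0],1],
    [[1,-1,75],[0,0,0],1],
    [[1,-1,94],[0,0,0],1],
    [[1,-1,94],[0,0,0],1],
    [[1,-1,94],[0,0,0],0],
    [[1,-1,94],[0,0,0],-0.4],
    [[1,-1,94],[0,0,0],-0.7],
    [[1,-1,94],[0,0,0],-1],
    [[1,-1,94],[0,0,0],-1],
    [[1,-1,94],[0,0,0],-1]
  ]
}}

```text
time: 3.45
tool_pos: [0.5326, -0.1104, 0.2514]
ee_rot: [3.142, 0.0, 0.369]
wrist_force: [0.3, 0.4, 0.1]
width: 0.0374
```

```bash
python3 - <<'E'
from h import *
a=viewer.snapshot("scene")[:,:,::-1]
cv2.imwrite("pics/c2.png",cv2.resize(a[70:230,140:300],(600,600),interpolation=cv2.INTER_CUBIC))
o=status.get_obs();print(o)
E
```

```text
{'time': 3.5, 'joint_positions': array([-3.08563222e-01,  6.94349737e-02,  1.29946342e+00, -8.17951485e-05,
        1.77268186e+00,  8.93341299e-01]), 'qvel': array([-0.00057216, -0.00019453,  0.00086369,  0.00026578, -0.0004165 ,
       -0.00121376]), 'joint_torque': array([ 5.36792741e-04, -3.34508157e+01, -3.04616582e+01,  5.75344067e-02,
       -4.71525115e-02,  1.16283122e-04]), 'tool_pos': array([ 0.53262634, -0.11039528,  0.25145295]), 'ee_rot': array([3.14152244e+00, 4.05678089e-05, 3.68875403e-01]), 'wrist_force': array([-0.12426019, -0.104085  , -0.42099532]), 'wrist_torque': array([ 0.02715952, -0.02213169,  0.00197176]), 'width': 0.033739928853853796}
```

View pics/c2.png

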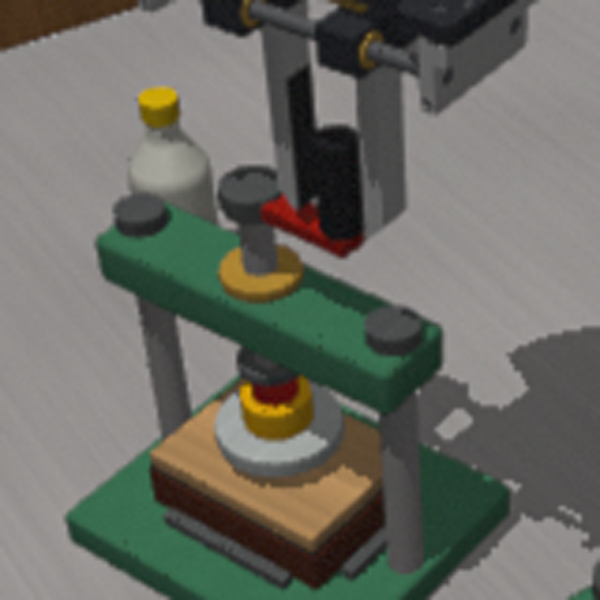

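The fingers are either side of the knob at (338,185) in the crop, just above the red arm. At 34 mm they are still closing.

Call:
{"name": "move_arm", "arguments": {
  "targets": [
    [[0,0,0],[0,0,0],-1],
    [[0,0,0],[0,0,0],-1],
    [[0,0,0],[0,0,0],-1],
    [[0,0,0],[0,0,0],-1]
  ]
}}

```text
time: 4.0
tool_pos: [0.5331, -0.1117, 0.2514]
ee_rot: [3.139, -0.0, 0.368]
wrist_force: [1.6, -5.4, -1.3]
width: 0.0227
```

Gripped: the width is 22.7 mm, matching the 23 mm knob. I'll compute the circle.

```bash
cat > circ.py <<'E'
import sys
from h import *
def circ(phi0,step,n,yaw=.3685,r=60):
    T=R.from_euler('xyz',[np.pi,0,yaw]).as_matrix()
    out=[]
    for i in range(1,n+1):
        a=np.radians(phi0);d=np.radians(step*i);p=a-d
        v=np.array([r*(np.cos(p)-np.cos(a)),r*(np.sin(p)-np.sin(a)),-3.18*d])
        out.append([(T.T@v).round(0).astype(int).tolist(),[0,0,0],-1])
    print(out)
if __name__=="__main__": circ(*map(float,sys.argv[1:3]),int(sys.argv[3]))
E
python3 circ.py 108 8 12
```

```text
[[[8, 1, 0], [0, 0, 0], -1], [[16, 3, 1], [0, 0, 0], -1], [[24, 7, 1], [0, 0, 0], -1], [[31, 11, 2], [0, 0, 0], -1], [[38, 16, 2], [0, 0, 0], -1], [[43, 22, 3], [0, 0, 0], -1], [[48, 29, 3], [0, 0, 0], -1], [[52, 37, 4], [0, 0, 0], -1], [[55, 44, 4], [0, 0, 0], -1], [[56, 53, 4], [0, 0, 0], -1], [[57, 61, 5], [0, 0, 0], -1], [[56, 69, 5], [0, 0, 0], -1]]
```

Call:
{"name": "move_arm", "arguments": {
  "targets": [
    [[8,1,0],[0,0,0],-1],
    [[16,3,1],[0,0,0],-1],
    [[24,7,1],[0,0,0],-1],
    [[31,11,2],[0,0,0],-1],
    [[38,16,2],[0,0,0],-1],
    [[43,22,3],[0,0,0],-1],
    [[48,29,3],[0,0,0],-1],
    [[52,37,4],[0,0,0],-1],
    [[55,44,4],[0,0,0],-1],
    [[56,53,4],[0,0,0],-1],
    [[57,61,5],[0,0,0],-1],
    [[56,69,5],[0,0,0],-1]
  ]
}}

```text
time: 5.5
tool_pos: [0.6096, -0.1541, 0.2463]
ee_rot: [-3.14, 0.001, 0.37]
wrist_force: [-3.6, 0.1, 0.4]
width: 0.0226
```

```bash
python3 - <<'E'
from h import *
o=status.get_obs();print(o["tool_pos"],o["wrist_force"],o["wrist_torque"],o["width"])
a=viewer.snapshot("scene")[:,:,::-1]
cv2.imwrite("pics/c3.png",cv2.resize(a[70:230,140:300],(600,600),interpolation=cv2.INTER_CUBIC))
E
python3 circ.py 12 8 12
```

```text
[ 0.60955247 -0.15414433  0.24629969] [-3.63831148  0.11636945  0.35324775] [ 0.21551793  0.80096769 -0.03885819] 0.022552775430469272
[[[-2, 8, 0], [0, 0, 0], -1], [[-5, 16, 1], [0, 0, 0], -1], [[-9, 23, 1], [0, 0, 0], -1], [[-14, 30, 2], [0, 0, 0], -1], [[-20, 36, 2], [0, 0, 0], -1], [[-27, 41, 3], [0, 0, 0], -1], [[-34, 45, 3], [0, 0, 0], -1], [[-42, 48, 4], [0, 0, 0], -1], [[-50, 50, 4], [0, 0, 0], -1], [[-58, 50, 4], [0, 0, 0], -1], [[-67, 50, 5], [0, 0, 0], -1], [[-75, 48, 5], [0, 0, 0], -1]]
```

View pics/c3.png

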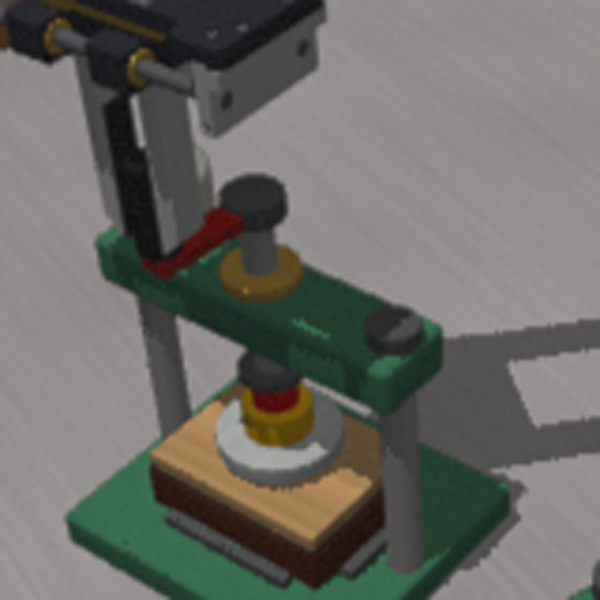

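The crank follows: the knob is at crop (150,240) and the arm points away from the hub at (253,200). Forces are small, so I'll carry on around.

Call:
{"name": "move_arm", "arguments": {
  "targets": [
    [[-2,8,0],[0,0,0],-1],
    [[-5,16,1],[0,0,0],-1],
    [[-9,23,1],[0,0,0],-1],
    [[-14,30,2],[0,0,0],-1],
    [[-20,36,2],[0,0,0],-1],
    [[-27,41,3],[0,0,0],-1],
    [[-34,45,3],[0,0,0],-1],
    [[-42,48,4],[0,0,0],-1],
    [[-50,50,4],[0,0,0],-1],
    [[-58,50,4],[0,0,0],-1],
    [[-67,50,5],[0,0,0],-1],
    [[-75,48,5],[0,0,0],-1]
  ]
}}

```text
time: 7.05
tool_pos: [0.5562, -0.2286, 0.241]
ee_rot: [3.139, 0.002, 0.367]
wrist_force: [3.1, -5.2, -4.8]
width: 0.0227
```

```bash
python3 - <<'E'
from h import *
o=status.get_obs();print(o["joint_positions"],o["tool_pos"],o["wrist_force"],o["wrist_torque"],o["width"])
d=o["tool_pos"]-[.551,-.168,0];print(np.hypot(d[0],d[1]),np.degrees(np.arctan2(d[1],d[0])))
E
python3 circ.py -84 8 12
```

```text
[-0.48232712  0.19869643  1.1755961  -0.00338713  1.76639568  0.72110526] [ 0.55618995 -0.22863212  0.24095259] [ 3.1015501  -5.16635826 -4.84403766] [-0.87250244 -0.50888631 -0.01087163] 0.022719705248894426
0.06085383889275585 -85.10755973690891
[[[-8, -3, 0], [0, 0, 0], -1], [[-15, -7, 1], [0, 0, 0], -1], [[-22, -11, 1], [0, 0, 0], -1], [[-28, -17, 2], [0, 0, 0], -1], [[-34, -24, 2], [0, 0, 0], -1], [[-38, -31, 3], [0, 0, 0], -1], [[-41, -39, 3], [0, 0, 0], -1], [[-43, -47, 4], [0, 0, 0], -1], [[-44, -55, 4], [0, 0, 0], -1], [[-44, -63, 4], [0, 0, 0], -1], [[-43, -72, 5], [0, 0, 0], -1], [[-40, -80, 5], [0, 0, 0], -1]]
```

Call:
{"name": "move_arm", "arguments": {
  "targets": [
    [[-8,-3,0],[0,0,0],-1],
    [[-15,-7,1],[0,0,0],-1],
    [[-22,-11,1],[0,0,0],-1],
    [[-28,-17,2],[0,0,0],-1],
    [[-34,-24,2],[0,0,0],-1],
    [[-38,-31,3],[0,0,0],-1],
    [[-41,-39,3],[0,0,0],-1],
    [[-43,-47,4],[0,0,0],-1],
    [[-44,-55,4],[0,0,0],-1],
    [[-44,-63,4],[0,0,0],-1],
    [[-43,-72,5],[0,0,0],-1],
    [[-40,-80,5],[0,0,0],-1]
  ]
}}

```text
time: 8.55
tool_pos: [0.4913, -0.1652, 0.2356]
ee_rot: [-3.141, -0.001, 0.369]
wrist_force: [3.8, -3.6, -13.4]
width: 0.0222
```

```bash
python3 - <<'E'
from h import *
o=status.get_obs();print(o["joint_positions"],o["tool_pos"],o["wrist_force"],o["wrist_torque"],o["width"])
d=o["tool_pos"]-[.551,-.168,0];print(np.hypot(d[0],d[1]),np.degrees(np.arctan2(d[1],d[0])))
a=viewer.snapshot("scene")[:,:,::-1]
b=cv2.imread("pics/c0.png")
a0=cv2.resize(cv2.imread("pics/scene0.png"),(512,384),interpolation=cv2.INTER_AREA)
f=lambda im:cv2.resize(im[160:235,175:255],(400,375),interpolation=cv2.INTER_CUBIC)
cv2.imwrite("pics/c4.png",np.hstack([f(a0),f(a)]))
E
python3 circ.py -180 8 12
```

```text
[-4.34412735e-01  1.25491948e-02  1.38956685e+00  9.12033743e-04
  1.73946663e+00  7.67100843e-01] [ 0.4913466  -0.16522845  0.23556618] [  3.80800275  -3.55852854 -13.44676668] [-0.65318879 -0.66099612 -0.00839777] 0.0221642917509277
0.0597177525309163 177.33990444032634
[[[4, -8, 0], [0, 0, 0], -1], [[8, -15, 1], [0, 0, 0], -1], [[14, -21, 1], [0, 0, 0], -1], [[20, -26, 2], [0, 0, 0], -1], [[27, -31, 2], [0, 0, 0], -1], [[35, -34, 3], [0, 0, 0], -1], [[43, -37, 3], [0, 0, 0], -1], [[51, -38, 4], [0, 0, 0], -1], [[59, -38, 4], [0, 0, 0], -1], [[68, -37, 4], [0, 0, 0], -1], [[76, -35, 5], [0, 0, 0], -1], [[83, -32, 5], [0, 0, 0], -1]]
```

View pics/c4.png

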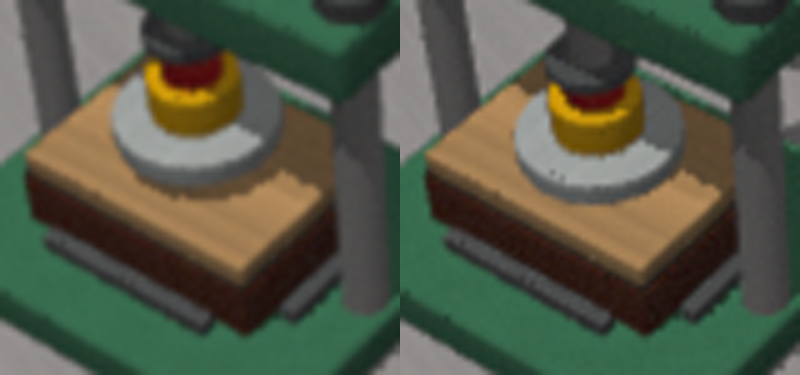

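Comparing before with after, the foot now sits on the lid. Its disc bottom went from crop row 185 to 203, and the flange fell further, row 62 to 90, so the band is partly in the cup. I'll measure those shifts more exactly against projected heights.

```bash
python3 - <<'E'
from h import *
P=lambda z:proj("scene",[.551,-.168,z])
print("px/mm",(P(.065)-P(.081))/16, (P(.24)-P(.25))/10)
c=cv2.imread("pics/c4.png"); A,B=c[:,:400],c[:,400:]
def m(x0,x1,y0,y1,n):
    t=A[y0:y1,x0:x1]; r=cv2.matchTemplate(B[y0-3:y1+45,x0-8:x1+14],t,cv2.TM_CCOEFF_NORMED)
    _,v,_,l=cv2.minMaxLoc(r); s=np.array([l[0]-8,l[1]-3])/5; print(n,s,v,"mm",s[1]/((P(.065)-P(.081))[1]/16))
m(112,180,140,188,"foot L"); m(145,242,85,135,"cup"); m(120,235,95,185,"cup+foot"); m(140,190,35,62,"flange");m(135,180,45,60,"flangeL")
m(30,140,190,270,"mould")
# base-image foot bottom vs lid: height of sole from disc lower left
E
```

```text
px/mm [0.04106547 0.34983788] [0.05349268 0.45570564]
foot L [0.2 3.2] 0.9471426606178284 mm 9.14709403762684
cup [0.4 4. ] 0.95546555519104 mm 11.433867547033548
cup+foot [0.6 3.8] 0.9799469709396362 mm 10.862174169681872
flange [-1.6  2.4] 0.5427403450012207 mm 6.860320528220129
flangeL [ 0.8 -0.4] 0.8814904689788818 mm -1.143386754703355
mould [0. 0.] 0.9972739219665527 mm 0.0
```

The two measures agree: the foot dropped about 10.5 mm, so the start was near 1.75 rad. With 5.07 rad turned, the screw stands near 6.8. About 75° more is needed.

Call:
{"name": "move_arm", "arguments": {
  "targets": [
    [[4,-8,1],[0,0,0],-1],
    [[8,-15,2],[0,0,0],-1],
    [[14,-21,2],[0,0,0],-1],
    [[20,-26,3],[0,0,0],-1],
    [[27,-31,3],[0,0,0],-1],
    [[35,-34,4],[0,0,0],-1],
    [[43,-37,4],[0,0,0],-1],
    [[51,-38,5],[0,0,0],-1],
    [[59,-38,5],[0,0,0],-1],
    [[59,-38,5],[0,0,0],-1],
    [[59,-38,5],[0,0,0],-1]
  ]
}}

```text
time: 9.98
tool_pos: [0.5328, -0.1117, 0.2317]
ee_rot: [3.137, 0.001, 0.367]
wrist_force: [2.5, -8.9, -10.3]
width: 0.0225
```

```bash
python3 - <<'E'
from h import *
o=status.get_obs();print(o["tool_pos"],o["wrist_force"],o["wrist_torque"],o["width"])
d=o["tool_pos"]-[.551,-.168,0];print(np.hypot(d[0],d[1]),np.degrees(np.arctan2(d[1],d[0])))
E
```

```text
[ 0.53275707 -0.11173857  0.23167115] [  2.49274716  -8.86502049 -10.30423512] [-1.42479331 -0.54529891  0.02568855] 0.02245171070730521
0.05914518750381785 107.96543319143487
```

The knob has made one full turn, so the screw is at about 8.0. I'll let go, rise, then draw back for a check.

Call:
{"name": "move_arm", "arguments": {
  "targets": [
    [[0,0,0],[0,0,0],0],
    [[0,0,0],[0,0,0],0.5],
    [[0,0,0],[0,0,0],1],
    [[0,0,0],[0,0,0],1],
    [[0,0,0],[0,0,0],1],
    [[0,0,0],[0,0,0],1],
    [[0,0,0],[0,0,0],1],
    [[0,0,-20],[0,0,0],1],
    [[0,0,-45],[0,0,0],1],
    [[0,0,-75],[0,0,0],1],
    [[0,0,-110],[0,0,0],1],
    [[-40,22,-115],[0,0,0],1],
    [[-90,50,-115],[0,0,0],1],
    [[-140,78,-115],[0,0,0],1],
    [[-190,106,-115],[0,0,0],1],
    [[-240,134,-115],[0,0,0],1],
    [[-290,160,-115],[0,0,0],1],
    [[-320,178,-115],[0,0,0],1],
    [[-320,178,-115],[0,0,0],1],
    [[-320,178,-115],[0,0,0],1]
  ]
}}

```text
time: 12.48
tool_pos: [0.2984, -0.3904, 0.3465]
ee_rot: [-3.141, -0.001, 0.369]
wrist_force: [0.2, 0.6, 0.1]
width: 0.0939
```

```bash
python3 - <<'E'
from h import *
a=viewer.snapshot("scene")[:,:,::-1];b=viewer.snapshot("top")[:,:,::-1]
a0=cv2.resize(cv2.imread("pics/scene0.png"),(512,384),interpolation=cv2.INTER_AREA)
b0=cv2.resize(cv2.imread("pics/top0.png"),(512,384),interpolation=cv2.INTER_AREA)
f=lambda im:cv2.resize(im[95:235,170:260],(386,600),interpolation=cv2.INTER_CUBIC)
cv2.imwrite("pics/c5.png",np.hstack([f(a0),f(a)]))
g=lambda im:cv2.resize(im[140:255,90:390],(780,300),interpolation=cv2.INTER_CUBIC)
cv2.imwrite("pics/c6.png",np.vstack([g(b0),g(b)]))
print(np.abs(a0[215:384,255:420].astype(int)-a[215:384,255:420]).mean(), np.abs(b0[160:250,90:215].astype(int)-b[160:250,90:215]).mean())
o=status.get_obs();print(o["tool_pos"],o["wrist_force"],o["width"])
E
```

```text
3.2588010280317974 2.2661925925925925
[ 0.29879018 -0.39000075  0.34675092] [-0.2722231  -0.64387994 -0.11236348] 0.09367666851029038
```

View pics/c5.png

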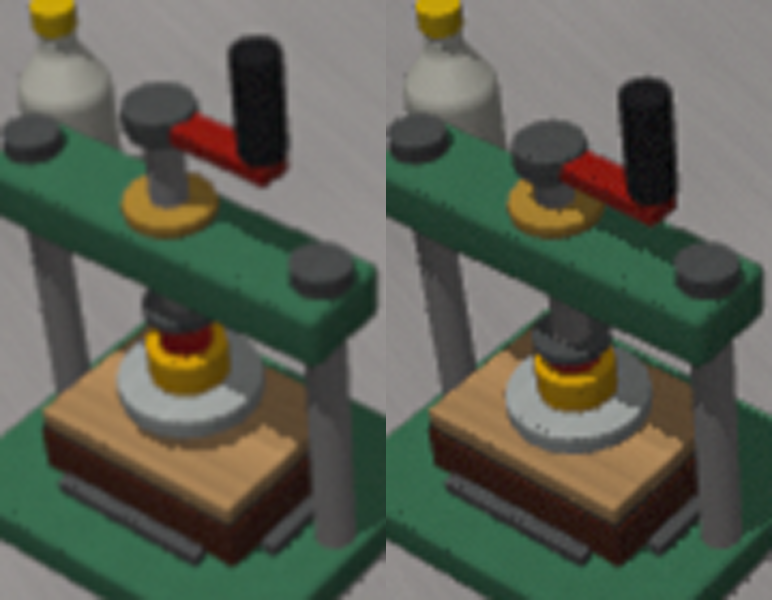

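View pics/c6.png

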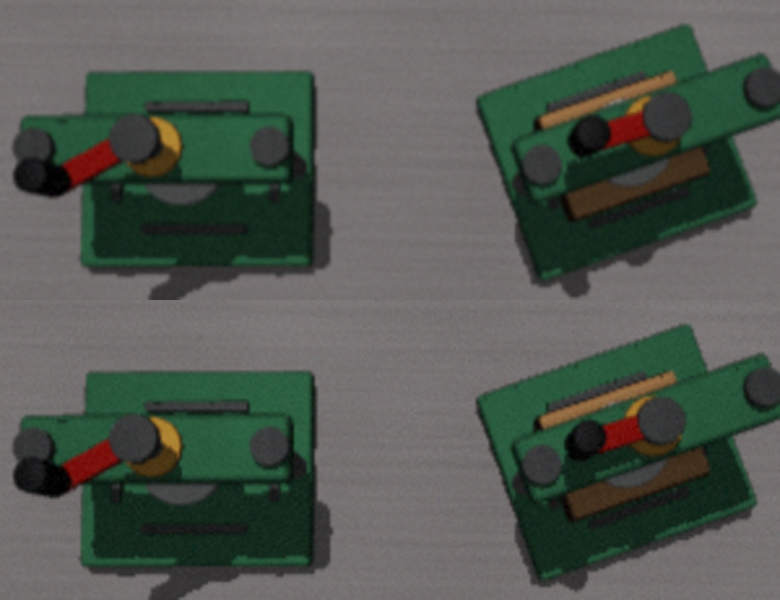

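The last pictures show:
- **Loaded press:** the hub fell from crop row 110 to 148, about 19.5 mm or one turn. The foot rests on the lid and only about half of the band shows.
- **Mould and spare press:** neither has moved in the pictures. The spare knob is at (35,176) before and (35,476−300) after.
- **Screw value:** a full turn (6.28) plus a start of 1.7 to 2.5 gives 8.0 to 8.8, inside the limits of 6.6 to 9.74.

I'm handing in.

```bash
python3 -c "
from bench import order; print(order.close_job())"
```

```text
the job is handed in; nothing more can be done
None
```

I gripped the loaded press's knob and wound it one full turn clockwise. I then let go, drew the arm clear and handed the job in at about 12.6 s.

**Screw position:** I estimate 8.0 to 8.8 rad, against a target of 8.17 and limits of 6.6 to 9.74. The full turn is well measured: the knob came back to its starting angle, and the hub sank about 19.5 mm where 20 mm was expected. The spread comes from the start value, because readings of the foot's drop onto the lid disagreed (8 to 11.5 mm). I took 1.7 to 2.5 rad for the start. A first knob-top reading gave 2.7, just outside the stated start range, and would put the end at about 9.0.

**Other checks:**
- The last pictures show the foot on the lid with the red band partly in the cup.
- The mould and the spare press's knob had not moved.
- The gripper was open and clear of everything, with a wrist force below 1 N. During winding, the readings I took stayed below about 15 N.

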